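Close up a block archive case

ROBOT

A 7-joint arm with a two-finger parallel gripper is mounted at the origin on the work surface; the furniture and walls round the work are solid. World frame = base frame: x ahead of the robot, y to its left, z up, the work surface at z = 0. Lengths are in mm, angles in degrees, forces in N, time in s.
With the tool pointing down it reaches from about 425 to 950 mm from the base axis. Payload 4.7 kg.
Tool frame: the origin (TCP) lies midway between the tips of the shut fingers; the grasp point (between the pads) lies 19 mm behind it (env.grip_point_offset is the distance from the TCP to the grasp point, in mm); z points along the fingers, y is the line along which they close (so a half turn about z gives the same grasp; the last joint's range is limited). The gripper opens to 87 mm and grips with 3 to 60 N. Pads are 19 mm wide; open, the fingers measure 117 mm over their backs; the gripper's body (75 mm by 190 mm) begins 51 mm behind the grasp point.
Start: joints at [-69.15, 26.849, -2.785, 87.806, 1.381, 65.374, -4.715], TCP at [258.336, 623.628, 222.573] pointing down, gripper open.
Joint ranges: [-148.3, 148.3], [-19.14, 114.17], [-79.39, 73.82], [5.75, 140.21], [-59.74, 239.74], [12.07, 113.84], [-152.46, 152.46]. Speed limits (degrees/s): [147.25, 147.25, 180, 180, 180, 180, 180].

INTERFACE

Orientations are given as a 3x3 rotation matrix whose columns are the frame's x, y, z axes.
In Python, from cell import env gives the robot as it stands. The module is installed in compiled form; this text tells all that it offers.
- The arm moves only by the shell command python3 -m pendant 'ROWS'. ROWS is text: rows parted by semicolons, each of 5 numbers parted by spaces: the shift along the tool's x, y, z in units of 30 mm (1.0 is 30 mm), then the turn about the tool's z in units of 10 degrees (1.0 is 10 degrees), then the closure, from -1 (fully open) to 1 (shut). A call has 1 to 20 rows; each row shifts and turns the commanded pose from where the row before left it, along the tool's axes as they then stand; what a row does not reach is not made up. A row lasts 1/8 s, in which the tool goes at most 62.5 mm and 10.7 degrees, less where a joint would pass 70% of its speed; a pose out of reach is approached as far as the arm can. A call is refused whole if a number of a shift passes 1 or a number of a turn 1, either way. A call with a gripper value outside its range is refused whole. The fingers move at their own pace and stop on an object; the grip force is fixed at half the most. Time passes only in rows, so rows that do not move let the fingers close. It gives the time, the measured TCP pose, the force, the opening and the grip force at its end, in the units of the state.
- env.get_state(): the state, without advancing time (a new reading comes with each control period).
- env.read_camera(name): name is "scene" or "top"; returns (picture, depth): 384x512x3 uint8, red, green, blue; 384x512 float32, mm along the optical axis (not along the pixel's ray), 0 where there is no reading.
- env.camera_params(name): a dict with "fx", "fy", "cx", "cy" (pixels), "rvec" (rotation vector, rad) and "tvec" (3), from world to camera coordinates, as OpenCV has them. Camera axes: x right, y down, z forward; pixel columns grow to the right and rows downward; lengths in mm; the calibration is good to about 2 mm. A picture is of the moment at which its call begins. camera_params takes no time and is no camera call.
- env.finish_job(): hands the job in; it is judged then, once.
The state is a dict: "time_s": time; "joints": joint angles; "joint_vel": joint speeds; "joint_efforts": joint torques, N m; "ee_pos": TCP position; "ee_rot": TCP orientation; "wrist_force": force on the tool from outside, world axes, zero at the start; "wrist_torque": the same for the moment, N m; "finger_gap": opening from 0.0 (shut) to 1.0 (fully open); "finger_force": force on a finger pad.
Only numpy, scipy, OpenCV 4.12 (cv2) and the standard library are available. Lean on these libraries where they do the work, as an engineer would, in place of code of your own. Each camera call takes 0.05 s, during which the arm holds its last target. There are 200 camera calls.

TASK

Close up the grey archive case: first push the white flap that stands up in it fully down over the cassettes, then push the blue cover over and fully shut on top. Just push with the fingertips and lift nothing: leave the cassettes where they lie in the case, and leave the jar, bottle and loupe standing near it as they are.

Things in the scene. Friction and masses are not known exactly. Their poses are not given: they have to be found in the camera images.
- case: Grey plastic archive case for tissue blocks, 140 mm (its x) x 90 mm (its y) x 90 mm high, fixed to the worktop. Origin: centre of its underside; its x axis points from the flap's side (on the robot's left) to the cover's hinge side (on the right), z up; its yaw varies. Walls 4 mm thick, rim at 90 mm, inner floor at 55 mm, a blank paper label on the flap side's wall.
- flap (a joint): Retaining flap: white plate 95 mm long, 74 mm wide, 4 mm thick with a red strip along its free edge, hinged just inside the case's -x wall. Value 0 rad = folded fully down (flat, its top face at 82 mm height, its stop), 1.57 = upright, more = leaning outward (stop 1.85). Friction hinge (0.05 N m): it stays where it is left and does not fall by itself, push it all the way down.
- flap_hinge (a point): Middle of the flap's hinge axis: 60 mm from the case's origin along the case's -x, 80 mm high. The axis is parallel to the case's y. Fixed on the case.
- flap_edge (a point): Middle of the flap's free edge, 95 mm from its hinge axis; folding down, it moves up and over towards the case's +x, then down.
- cover (a joint): Blue cover: plate 144 mm long, 98 mm wide, 5 mm thick, with a 10 mm skirt and a front tab, hinged along the top of the case's +x wall, standing open. 0 rad = fully shut (its stop; top face at 95 mm), 1.57 = upright, more = leaning back from the flap, stop at 2.15. Friction hinge (0.2 N m): stays where it is left, push it all the way shut. An upright flap blocks it.
- cover_hinge (a point): Middle of the cover's hinge axis: 72 mm from the case's origin along the case's +x, 90 mm high. The axis is parallel to the case's y. Fixed on the case.
- cover_edge (a point): Middle of the cover's free edge (the tab), 152 mm from its hinge axis; shut, it lies just past the case's -x wall.
- block_0: Tissue cassette, light blue, 28x46x14 mm, loose on the case's inner floor beneath the flap; to be left alone. Origin: centre of its underside.
- block_1: Tissue cassette, pink, 28x46x14 mm, loose on the case's inner floor beneath the flap; to be left alone. Origin: centre of its underside.
- block_2: Tissue cassette, green, 28x46x14 mm, loose on the case's inner floor beneath the flap; to be left alone. Origin: centre of its underside.
- block_3: Tissue cassette, yellow, 28x46x14 mm, loose on the case's inner floor beneath the flap; to be left alone. Origin: centre of its underside.
- jar: Red staining jar with a black lid, 62x62x96 mm, loose, upright, standing to the right of the case; bystander. Origin: centre of its underside.
- bottle: White dropper bottle with a blue collar, 36x35x98 mm, loose, upright, standing to the right of the case; bystander. Origin: centre of its underside.
- loupe: Black loupe, 44 mm wide, 40 mm high, loose, standing beyond the case on the left; bystander. Origin: centre of its underside.
There are look-alikes about, which are no part of the job. There is more than one size of the case; the job needs the larger.

How it is judged:
By the outcome, as a careful person would: the job done as asked, in the order asked, and still so for the second after the job is handed in, with the robot touching nothing.
It also fails if it takes over 51 s, if anything falls off the work surface, if the arm or the gripper's body presses on something with over 40 N, if the wrist force passes 120 N, or if a joint passes its speed limit or range.

## Working session

There is one attempt and no reset: what is moved stays moved. The work goes in short steps, Python scripts to look and compute and a shell command to move; the robot and the scene stay as the last step left them, time stands still between calls to the robot, and variables do not carry over. Pictures are saved under pics/ and viewed, at most 10 in all, crops included, and the job is handed in when it is done.

```bash
mkdir -p pics; cat > h.py <<'E'
import numpy as np, cv2
from cell import env
def cam(n):
    p=env.camera_params(n); R=cv2.Rodrigues(np.array(p['rvec'],float))[0]; return p,R,np.array(p['tvec'],float).ravel()
def cloud(n,d):
    p,R,t=cam(n); v,u=np.indices(d.shape)
    P=np.stack([(u-p['cx'])/p['fx']*d,(v-p['cy'])/p['fy']*d,d],-1)
    return (P-t)@R
E
python3 - <<'E'
from h import *
for n in('scene','top'):
    im,d=env.read_camera(n); np.savez('%s0.npz'%n,im=im,d=d); cv2.imwrite('pics/%s0.png'%n,im[...,::-1])
    p,R,t=cam(n); print(n,-R.T@t,R[2],p['fx'])
s=env.get_state(); print(s['time_s'],s['ee_pos'],np.round(s['ee_rot'],3),s['wrist_force'],s['finger_gap'])
E
```

```text
scene [158.9885835  876.96187917 990.90645263] [ 0.32927843 -0.6734028  -0.66189455] 434.83524818867704
top [ 323.23260087  -40.41077889 1397.83318607] [ 0.22287075  0.00969321 -0.97479981] 359.7516316747575
0.1 [258.1724849  623.1015143  221.59840369] [[-0.924  0.383 -0.001]
 [ 0.383  0.924 -0.002]
 [-0.    -0.002 -1.   ]] [-1.12131468 -1.12984289 -0.46963075] 0.9973817155374448
```

View pics/scene0.png

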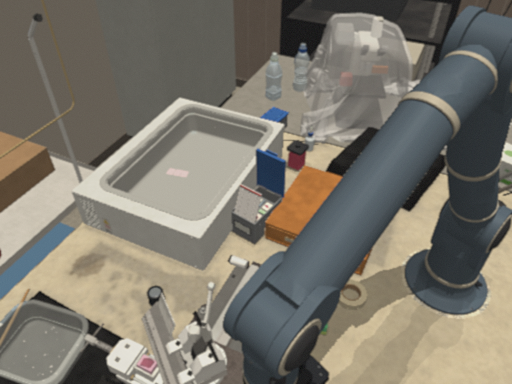

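View pics/top0.png

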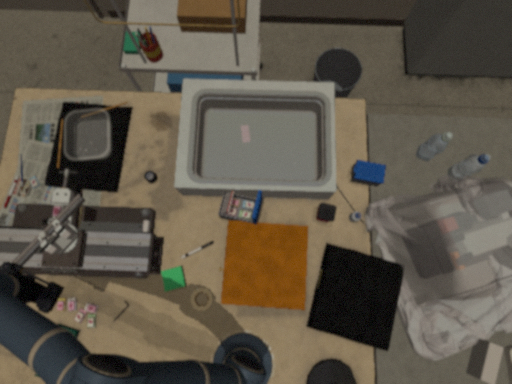

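```bash
python3 - <<'E'
from h import *
for n,(x0,x1,y0,y1) in dict(top=(205,285,180,240),scene=(210,310,130,250)).items():
    z=np.load(n+'0.npz'); im,d=z['im'],z['d']; C=cloud(n,d)
    c=im[y0:y1,x0:x1,::-1]; cv2.imwrite('pics/c%s.png'%n,cv2.resize(c,None,fx=600/max(c.shape[:2])*1.0,fy=600/max(c.shape[:2]),interpolation=cv2.INTER_CUBIC))
    for (u,v) in (dict(top=[(185,150),(258,189),(250,130),(250,150),(240,190),(265,265),(240,195),(240,230),(215,207),(285,207),(326,212),(355,217),(368,172),(150,176)] if n=='top' else dict(scene=[(270,172),(250,198),(300,200),(255,230),(240,215),(297,150),(310,140),(275,117),(155,293),(210,225),(245,140)])[n])):
        print(n,u,v,np.round(C[v,u]),im[v,u])
    hsv=cv2.cvtColor(im,cv2.COLOR_RGB2HSV)
    m=cv2.inRange(hsv,(105,110,40),(125,255,255))
    k,l,st,_=cv2.connectedComponentsWithStats(m)
    for i in range(1,k):
        if st[i,4]>15:
            P=C[(l==i)&(d>0)]; print(n,'blue',st[i],np.round(np.percentile(P,[2,50,98],axis=0)).tolist())
E
```

```text
Traceback (most recent call last):
ValueError: too many values to unpack (expected 2)
```

View pics/ctop.png

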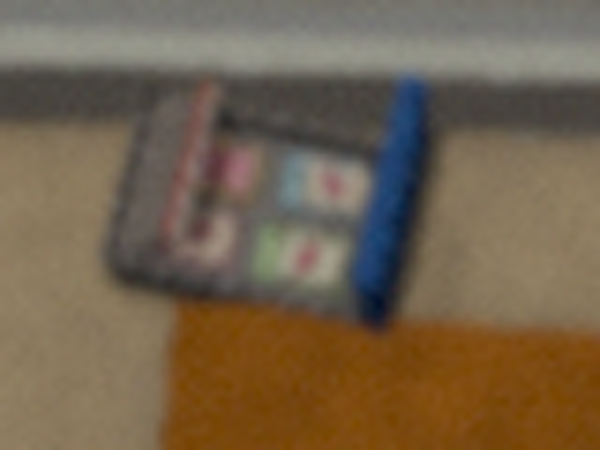

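The top crop shows the case open, with the flap's red edge near crop (190,165) and the blue cover near (400,200).

```bash
python3 - <<'E'
from h import *
Q=dict(top=[(185,150),(258,189),(250,110),(250,150),(240,188),(265,265),(240,195),(240,218),(285,207),(326,212),(355,217),(368,172),(150,176)],scene=[(270,172),(250,198),(300,200),(255,230),(240,215),(297,150),(310,140),(275,117),(155,293),(210,225),(245,140)])
for n,(x0,x1,y0,y1) in dict(top=(205,285,180,240),scene=(210,310,130,250)).items():
    z=np.load(n+'0.npz'); im,d=z['im'],z['d']; C=cloud(n,d)
    c=im[y0:y1,x0:x1,::-1]; f=600/max(c.shape[:2]); cv2.imwrite('pics/c%s.png'%n,cv2.resize(c,None,fx=f,fy=f,interpolation=cv2.INTER_CUBIC))
    for u,v in Q[n]: print(n,u,v,np.round(C[v,u]),im[v,u])
    hsv=cv2.cvtColor(im,cv2.COLOR_RGB2HSV)
    m=cv2.inRange(hsv,(105,110,40),(125,255,255))
    k,l,st,_=cv2.connectedComponentsWithStats(m)
    for i in range(1,k):
        if st[i,4]>15:
            P=C[(l==i)&(d>0)]; print(n,'blue',st[i],np.round(np.percentile(P,[2,50,98],axis=0)).tolist())
E
```

```text
top 185 150 [749. 235. 150.] [150 148 136]
top 258 189 [613. -36. 149.] [117 122 123]
top 250 110 [962.   8.  52.] [109 102  96]
top 250 150 [790.   1.  56.] [121 120 112]
top 240 188 [615.  28. 148.] [141 142 131]
top 265 265 [351. -71.  68.] [119  71  24]
top 240 195 [609.  32.  52.] [75 73 67]
top 240 218 [520.  28.  56.] [91 88 81]
top 285 207 [ 578. -145.    2.] [143 126  97]
top 326 212 [ 547. -287.  100.] [27 22 25]
top 355 217 [ 540. -404.   59.] [97 98 98]
top 368 172 [ 712. -453.   76.] [ 34  65 109]
top 150 176 [677. 391.  31.] [100  95  92]
top blue [353 161  32  23 562] [[677.0, -512.0, 66.0], [714.0, -458.0, 74.0], [752.0, -403.0, 79.0]]
top blue [252 191  10  31 145] [[494.0, -47.0, 172.0], [538.0, -35.0, 234.0], [585.0, -23.0, 245.0]]
scene 270 172 [542. -35. 167.] [34 51 75]
scene 250 198 [558.  69. 143.] [164 157 147]
scene 300 200 [449. -58.  71.] [184 119  62]
scene 255 230 [525. 104.  59.] [74 74 71]
scene 240 215 [580.  90.  84.] [164 158 150]
scene 297 150 [ 542. -269.   89.] [61 60 58]
scene 310 140 [ 537. -394.   52.] [195 197 188]
scene 275 117 [ 703. -451.   73.] [ 60  99 154]
scene 155 293 [673. 396.  38.] [126 129 128]
scene 210 225 [608. 210. 144.] [136 132 124]
scene 245 140 [ 738. -261.   76.] [112 109 101]
scene blue [298  49   9   3  18] [[724.0, -1604.0, -178.0], [738.0, -809.0, 191.0], [982.0, -800.0, 195.0]]
scene blue [261 107  27  15 222] [[674.0, -513.0, 67.0], [711.0, -469.0, 72.0], [749.0, -429.0, 77.0]]
scene blue [257 149  28  47 943] [[496.0, -45.0, 101.0], [540.0, -34.0, 174.0], [585.0, -18.0, 238.0]]
```

View pics/cscene.png

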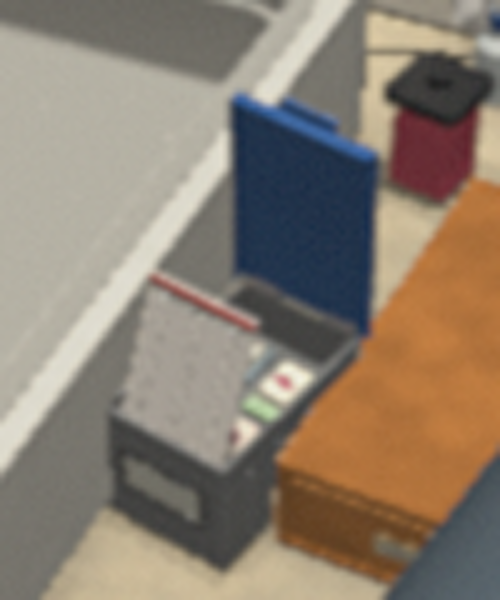

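```bash
python3 - <<'E'
from h import *
z=np.load('scene0.npz'); im,d=z['im'],z['d']; C=cloud('scene',d); hsv=cv2.cvtColor(im,cv2.COLOR_RGB2HSV)
def plane(P,name):
    for _ in range(5):
        c=np.median(P,0); c=P.mean(0); n=np.linalg.svd(P-c,full_matrices=0)[2][2]; r=(P-c)@n; P=P[abs(r)<max(2.5*r.std(),1.5)]
    n=n*np.sign(n[1]); print(name,'c',c.round(1),'n',n.round(3),'yaw of n',np.degrees(np.arctan2(n[1],n[0])).round(1),'tilt',np.degrees(np.arcsin(n[2])).round(1),'rms',r.std().round(2),len(P)); return c,n,P
m=cv2.inRange(hsv,(105,110,40),(125,255,255)); m[:, :255]=0; m[:148]=0; m[200:]=0; m[:,287:]=0
m=cv2.erode(m,np.ones((3,3)))
cc,cn,cp=plane(C[(m>0)&(d>0)],'cover')
# flap: crop poly (crop px/5 + offset)
def poly(pts):
    m=np.zeros(d.shape,np.uint8); cv2.fillPoly(m,[(np.array(pts)/5+[210,130]).round().astype(int)],1); return (m>0)&(d>0)
fc,fn,fp=plane(C[poly([(160,300),(240,335),(220,440),(135,395)])],'flap')
wc,wn,wp=plane(C[poly([(125,430),(210,480),(215,540),(125,495)])],'flapwall')
# near wall / corners of the case in top view
for u,v in [(116,404),(222,470),(152,278),(255,325),(240,100),(372,155),(232,275),(358,335)]:
    q=(np.array([u,v])/5+[210,130]).round().astype(int); print((u,v),q,C[q[1],q[0]].round())
z=np.load('top0.npz'); T=cloud('top',z['d']); h=cv2.cvtColor(z['im'],cv2.COLOR_RGB2HSV)
for v in range(190,224,3): print(v,[tuple(int(a) for a in T[v,u]) for u in range(216,264,6)])
E
```

```text
cover c [542.1 -35.  168.4] n [ 0.2    0.979 -0.033] yaw of n 78.4 tilt -1.9 rms 1.64 725
flap c [560.4  77.9 127.4] n [0.193 0.918 0.346] yaw of n 78.1 tilt 20.2 rms 2.0 395
flapwall c [562.5 103.8  53.9] n [ 0.195  0.981 -0.002] yaw of n 78.7 tilt -0.1 rms 1.35 237
(116, 404) [233 211] [608.  82.  81.]
(222, 470) [254 224] [526. 109.  89.]
(152, 278) [240 186] [595.  57. 165.]
(255, 325) [261 195] [570. -34.  64.]
(240, 100) [258 150] [580. -32. 238.]
(372, 155) [284 161] [495. -21. 234.]
(232, 275) [256 185] [587. -34.  99.]
(358, 335) [282 197] [496. -24.  93.]
190 [(608, 115, 126), (608, 93, 131), (608, 71, 133), (608, 49, 141), (610, 28, 135), (609, 6, 139), (609, -15, 147), (589, -36, 235)]
193 [(608, 121, 75), (608, 98, 80), (606, 74, 92), (609, 53, 83), (609, 30, 87), (608, 7, 95), (610, -14, 90), (579, -37, 234)]
196 [(608, 127, 19), (609, 103, 23), (586, 70, 133), (601, 53, 67), (597, 29, 91), (609, 9, 37), (610, -13, 37), (568, -37, 237)]
199 [(600, 128, 1), (584, 96, 88), (575, 69, 135), (591, 53, 58), (593, 31, 54), (591, 7, 67), (587, -15, 89), (559, -37, 235)]
202 [(5
[... 312 characters left out ...]
56), (558, 29, 53), (557, 6, 65), (558, -16, 64), (533, -38, 213)]
211 [(552, 125, 1), (538, 92, 93), (526, 64, 170), (543, 50, 73), (545, 28, 61), (546, 5, 61), (549, -16, 48), (527, -39, 185)]
214 [(540, 125, 0), (534, 96, 47), (532, 72, 62), (532, 49, 69), (535, 28, 57), (534, 5, 70), (509, -20, 232), (523, -39, 144)]
217 [(529, 124, 0), (523, 96, 44), (517, 70, 86), (523, 50, 56), (523, 27, 59), (523, 4, 67), (498, -20, 239), (534, -39, 1)]
220 [(516, 123, 6), (518, 100, -2), (508, 70, 76), (513, 50, 41), (509, 25, 81), (513, 4, 55), (495, -20, 191), (522, -40, 2)]
223 [(504, 122, 5), (505, 99, 5), (498, 70, 68), (498, 48, 71), (499, 25, 71), (499, 3, 73), (499, -18, 83), (501, -40, 73)]
```

The scene crop shows the larger case. The flap leans inward at about 70° (1.22 rad), with its red edge at crop (152,278) to (255,325). The cover is close to upright. The case origin comes out near (554, 36) with its x axis at −101.6°. Next I check heights along the path and work out waypoints in the case frame.

```bash
cat >> h.py <<'E'
a=np.radians(-101.5); EX=np.array([np.cos(a),np.sin(a)]); EY=np.array([-EX[1],EX[0]]); O=np.array([554.,36.5])
def incase(p): q=np.asarray(p)[:2]-O; return np.round([q@EX,q@EY,p[2]],1)
def st():
    s=env.get_state(); R=np.array(s['ee_rot']); print('t',round(s['time_s'],2),'case xyz',incase(s['ee_pos']),'tool y yaw',np.degrees(np.arctan2(R[1,1],R[0,1])).round(1),'F',np.round(s['wrist_force'],1),'gap',round(s['finger_gap'],2))
E
python3 - <<'E'
from h import *
st()
P=np.vstack([cloud(n,np.load(n+'0.npz')['d'])[np.load(n+'0.npz')['d']>0] for n in('top','scene')])
for x in range(250,700,50): print(x,[int(np.percentile(q,97)) if len(q:=P[(abs(P[:,0]-x)<25)&(abs(P[:,1]-y)<25)][:,2])>3 else -1 for y in range(650,-200,-50)])
z=np.load('top0.npz'); T=cloud('top',z['d'])[...].reshape(-1,3); k=(abs(T[:,1]-40)<70)&(T[:,0]>595)&(T[:,0]<640)&(T[:,2]>140); print('rim',T[k].min(0),np.percentile(T[k][:,2],[50,98]))
print('case-x TCP, z: flap r=40')
for t in (70,60,50,40,30,20,10,0):
    c,s=np.cos(np.radians(t)),np.sin(np.radians(t)); print(t,round(-60+40*c-2*s-15,1),round(80+40*s+2*c,1), 'cover th',round(90*t/70), end=' ')
    c,s=np.cos(np.radians(90*t/70)),np.sin(np.radians(90*t/70)); print(round(72-120*c+5*s+15,1),round(90+120*s+5*c,1))
E
```

```text
t 0.1 case xyz [-515.8 -406.8  221.6] tool y yaw 67.5 F [-1.1 -1.1 -0.5] gap 1.0
250 [578, 600, 623, 641, 654, 656, 3, 30, 33, 21, 21, 74, 76, 76, 76, 77, 76]
300 [575, 590, 590, 201, 201, 200, 201, 199, 29, 5, 5, 74, 77, 76, 77, 77, 77]
350 [272, 325, 273, 200, 201, 201, 201, 199, 23, 5, 4, 71, 76, 77, 77, 77, 77]
400 [285, 355, 396, 398, 201, 201, 202, 199, 7, 13, 12, 71, 76, 76, 76, 75, 77]
450 [261, 296, 324, 200, 199, 199, 218, 213, 5, 5, 10, 68, 75, 76, 75, 76, 76]
500 [236, 264, 298, 100, 44, 45, 216, 210, 5, 4, 4, 87, 89, 235, 234, 76, 76]
550 [222, 223, 270, 42, 41, 56, 39, 4, 5, 5, 5, 138, 170, 73, 240, 6, 6]
600 [213, 215, 14, 5, 4, 3, 4, 4, 151, 151, 151, 151, 168, 152, 233, 152, 152]
650 [212, 213, 24, 5, 4, 39, 6, 3, 152, 157, 157, 157, 157, 157, 158, 158, 158]
rim [595.13569508 -29.37795294 140.88201034] [151.43495739 159.61334023]
case-x TCP, z: flap r=40
70 -63.2 118.3 cover th 90 92.0 210.0
60 -56.7 115.6 cover th 77 65.2 208.1
50 -50.8 111.9 cover th 64 39.4 200.3
40 -45.6 107.2 cover th 51 16.1 186.9
30 -41.4 101.7 cover th 39 -3.7 168.7
20 -38.1 95.6 cover th 26 -18.9 146.6
10 -36.0 88.9 cover th 13 -28.9 121.6
0 -35.0 82.0 cover th 0 -33.0 95.0
```

```bash
python3 -m pendant '0 0 -1 -0.6 1; 0 0 -1 -0.5 1; 0 0 -1 0 1; 0 0 -1 0 1; 0 0 -1 0 1; 0 0 -1 0 1; 0 0 -0.8 0 1; 0 0 0 0 1'; python3 -c "from h import *; st()"
```

```text
time_s: 1.1
ee_pos: [258.5, 624.2, 428.1]
ee_rot: [[-0.98, 0.199, 0.001], [0.199, 0.98, 0.003], [-0.0, 0.003, -1.0]]
wrist_force: [0.7, 0.1, -0.4]
finger_gap: 0.172
finger_force: 0.0
t 1.1 case xyz [-516.9 -406.7  428.1] tool y yaw 78.5 F [ 0.7  0.1 -0.4] gap 0.17
```

```bash
python3 -m pendant '-0.85 -0.93 0 0 1; -0.85 -0.93 0 0 1; -0.85 -0.93 0 0 1; -0.85 -0.93 0 0 1; -0.85 -0.93 0 0 1; -0.85 -0.93 0 0 1; -0.85 -0.93 0 0 1; -0.85 -0.93 0 0 1; -0.85 -0.93 0 0 1; -0.85 -0.93 0 0 1; -0.85 -0.93 0 0 1; -0.85 -0.93 0 0 1; -0.85 -0.93 0 0 1; -0.85 -0.93 0 0 1; -0.9 -0.9 0 0 1; 0 0 0 0 1; 0 0 0 0 1'; python3 -c "from h import *; st()"
```

```text
time_s: 3.22
ee_pos: [550.6, 138.4, 425.2]
ee_rot: [[-0.98, 0.199, -0.002], [0.199, 0.98, -0.0], [0.002, -0.0, -1.0]]
wrist_force: [-0.3, 0.1, -0.9]
finger_gap: 0.005
finger_force: 0.0
t 3.23 case xyz [-99.2 -23.6 425.2] tool y yaw 78.5 F [-0.3  0.1 -0.9] gap 0.01
```

```bash
python3 -m pendant '0 0 1 0 1; 0 0 1 0 1; 0 0 1 0 1; 0 0 1 0 1; 0 0 1 0 1; 0 0 1 0 1; 0 0 1 0 1; 0 0 1 0 1; 0 0 1 0 1; 0 0 0.7 0 1; 0 0 0.4 0 1; 0 0 0.1 0 1; 0 0 0 0 1; 0 -0.6 0 0 1; 0 -0.4 0 0 1; 0 0 0 0 1'; python3 -c "from h import *; st(); im,d=env.read_camera('scene'); c=im[130:250,210:310,::-1]; cv2.imwrite('pics/s1.png',cv2.resize(c,None,fx=5,fy=5))"
```

```text
time_s: 5.22
ee_pos: [545.3, 106.3, 120.9]
ee_rot: [[-0.979, 0.203, 0.0], [0.203, 0.979, -0.0], [-0.0, -0.0, -1.0]]
wrist_force: [0.7, 0.8, 0.2]
finger_gap: 0.004
finger_force: 0.0
t 5.22 case xyz [-66.7 -22.4 120.9] tool y yaw 78.3 F [0.7 0.8 0.2] gap 0.0
```

View pics/s1.png

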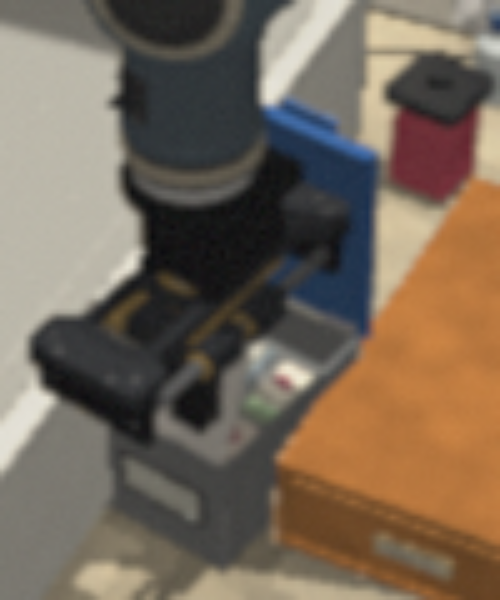

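The picture shows the fingertips at crop (200,400), just outside the flap. The gripper's long side lies along the case and is clear of the cover and the sink rim. Now I push the flap over in an arc.

```bash
python3 -m pendant '0 -0.35 0.18 0 1; 0 -0.2 0.12 0 1; 0 -0.17 0.16 0 1; 0 -0.15 0.18 0 1; 0 -0.1 0.2 0 1; 0 0 0 0 1; 0 -0.07 0.22 0 1; 0 0 0.15 0 1; 0 0 0 0 1; 0 0 0 0 1'; python3 -c "from h import *; st()"
```

```text
time_s: 6.52
ee_pos: [538.9, 78.1, 84.1]
ee_rot: [[-0.98, 0.199, -0.0], [0.199, 0.98, 0.0], [0.001, 0.0, -1.0]]
wrist_force: [-0.1, -0.7, -0.6]
finger_gap: 0.01
finger_force: 0.0
t 6.53 case xyz [-37.7 -23.1  84.1] tool y yaw 78.5 F [-0.1 -0.7 -0.6] gap 0.01
```

```bash
python3 -m pendant '0 0 0.1 0 1; 0 0 0.06 0 1; 0 0 0 0 1; 0 0 0 0 1'; python3 -m pendant '0 0 0.06 0 1; 0 0 0 0 1; 0 0 0 0 1'|grep -E 'pos|force'
```

```text
time_s: 7.02
ee_pos: [539.3, 78.1, 82.1]
ee_rot: [[-0.98, 0.199, 0.0], [0.199, 0.98, 0.001], [-0.0, 0.001, -1.0]]
wrist_force: [-6.3, -0.8, 20.9]
finger_gap: 0.002
finger_force: 10.3
ee_pos: [539.4, 78.1, 81.9]
wrist_force: [-11.3, -1.3, 32.6]
finger_force: 16.4
```

Contact is firm at z = 82 mm, the flap's stated stop height. I lift, cross above the cover and check the flap.

```bash
python3 -m pendant '0 0 -1 0 1; 0 0 -1 0 1; 0 0 -1 0 1; 0 0 -1 0 1; 0 0 -1 0 1; 0 0 -1 0 1; 0 0 -0.7 0 1; 0 0 0 0 1; -0.3 -1 0 0 1; -0.3 -1 0 0 1; 0 -1 0 0 1; 0 -1 0 0 1; 0 -1 0 0 1; 0 -0.6 0 0 1; 0 0 0 0 1; 0 0 0 0 1'|grep -E 'pos|force'; python3 - <<'E'
from h import *
st(); im,d=env.read_camera('scene'); C=cloud('scene',d); c=im[130:250,210:310,::-1]; cv2.imwrite('pics/s2.png',cv2.resize(c,None,fx=5,fy=5))
q=C[...,:2]-O; X,Y=q@EX,q@EY
for x in range(-65,60,10):
    k=(abs(X-x)<5)&(abs(Y)<30)&(d>0)&(C[...,2]<140); print(x,np.round(np.percentile(C[k][:,2],[10,50,90])) if k.sum() else 0)
E
```

```text
ee_pos: [523.5, -88.8, 278.2]
wrist_force: [-0.7, -0.3, -0.2]
finger_force: 0.0
t 9.4 case xyz [128.9  -4.9 278.2] tool y yaw 78.6 F [-0.7 -0.3 -0.2] gap 0.0
-65 [ 6. 49. 85.]
-55 [80. 82. 84.]
-45 [80. 82. 84.]
-35 [79. 82. 85.]
-25 [80. 82. 84.]
-15 [78. 81. 84.]
-5 [79. 82. 84.]
5 [80. 82. 84.]
15 [80. 81. 85.]
25 [80. 82. 84.]
35 [78. 83. 85.]
45 0
55 0
```

View pics/s2.png

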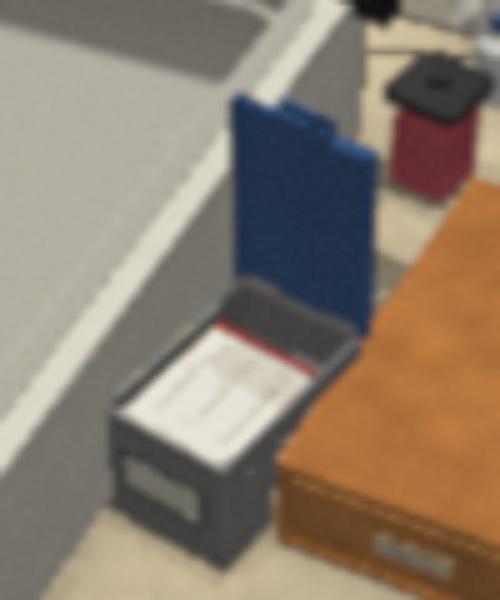

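The picture shows the flap lying flat inside the rim, and the depth gives 82 mm along its whole length. Now I push the cover.

```bash
python3 -m pendant '0 0 1 0 1; 0 0 1 0 1; 0 0 0.2 0 1; 0 0 0 0 1; 0 -0.6 0 0 1; 0 -0.5 0 0 1; 0 0 0 0 1; 0 -0.5 0.05 0 1; 0 -0.5 0.05 0 1; 0 0 0 0 1'|grep -E 'pos|force'; python3 -c "from h import *; st()"
```

```text
ee_pos: [510.0, -153.9, 209.5]
wrist_force: [1.3, -0.3, -0.2]
finger_force: 0.0
t 10.7 case xyz [195.4  -5.1 209.5] tool y yaw 78.3 F [ 1.3 -0.3 -0.2] gap 0.01
```

The sign was wrong, so the tool moved away from the cover in free space and touched nothing. Pushing towards the cover is +y in tool axes.

```bash
python3 -m pendant '0 1 0 0 1; 0 1 0 0 1; 0 1 0 0 1; 0 0.5 0 0 1; 0 0.4 0 0 1; 0 0.4 0.05 0 1; 0 0 0 0 1; 0 0 0 0 1'|grep -E 'pos|force'; python3 -c "from h import *; st()"
```

```text
ee_pos: [536.5, -26.0, 208.2]
wrist_force: [0.6, 0.5, 0.2]
finger_force: 0.0
t 11.7 case xyz [ 64.7  -4.6 208.2] tool y yaw 78.5 F [0.6 0.5 0.2] gap 0.01
```

```bash
python3 -m pendant '0 0.87 0.27 0 1; 0 0.77 0.43 0 1; 0 0.67 0.6 0 1; 0 0.5 0.73 0 1; 0 0 0 0 1; 0 0.33 0.83 0 1; 0 0 0 0 1'|grep -E 'pos|force'; python3 -c "from h import *; st(); im,d=env.read_camera('scene'); c=im[130:250,210:310,::-1]; cv2.imwrite('pics/s3.png',cv2.resize(c,None,fx=5,fy=5))"
```

```text
ee_pos: [554.1, 66.7, 121.2]
wrist_force: [-0.5, 0.4, 0.1]
finger_force: 0.0
t 12.57 case xyz [-29.6  -6.  121.2] tool y yaw 78.5 F [-0.5  0.4  0.1] gap 0.0
```

View pics/s3.png

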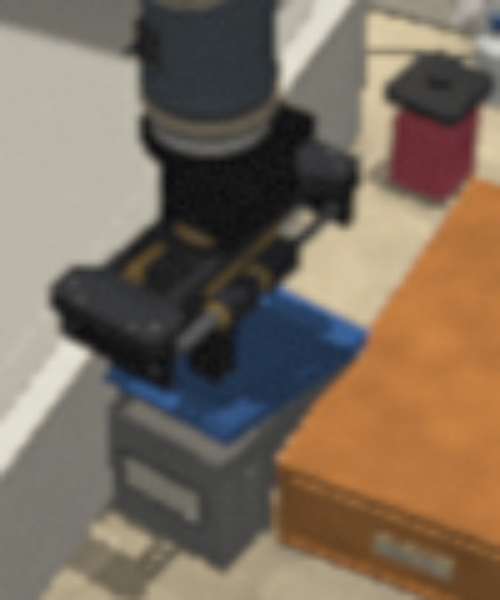

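The picture shows the cover nearly down under the fingers (crop (220,370)), with nothing else touched. Next I press it shut.

```bash
python3 -m pendant '0 0.13 0.6 0 1; 0 0 0.2 0 1; 0 0 0.05 0 1; 0 0 0 0 1; 0 0 0 0 1'|grep -E 'pos|force'; python3 -m pendant '0 0 0.06 0 1; 0 0 0 0 1; 0 0 0 0 1'|grep -E 'pos|force'
```

```text
ee_pos: [556.1, 70.3, 97.0]
wrist_force: [-0.6, 0.7, 0.9]
finger_force: 0.0
ee_pos: [556.3, 70.4, 95.4]
wrist_force: [0.1, -1.9, 3.6]
finger_force: 1.7
```

```bash
python3 -m pendant '0 0 0.06 0 1; 0 0 0 0 1; 0 0 0 0 1'|grep -E 'pos|force';  python3 -m pendant '0 0 0.04 0 1; 0 0 0 0 1; 0 0 0 0 1'|grep -E 'pos|force'; python3 -m pendant '0 0 -1 0 1; 0 0 -1 0 1; 0 0 -1 0 1; 0 0 -1 0 1; 0 0 -1 0 1; 0 0 -1 0 1; 0 -1 -1 0 1; 0 -1 -1 0 1; 0 -1 0 0 1; 0 -1 0 0 1; 0 0 0 0 1; 0 0 0 0 1'|grep pos; python3 - <<'E'
from h import *
st(); im,d=env.read_camera('scene'); C=cloud('scene',d); c=im[100:310,130:340,::-1]; cv2.imwrite('pics/s4.png',cv2.resize(c,None,fx=2.8,fy=2.8))
q=C[...,:2]-O; X,Y=q@EX,q@EY
for x in range(-75,76,15):
    k=(abs(X-x)<7)&(abs(Y)<40)&(d>0)&(C[...,2]<140)&(C[...,2]>60); print(x,np.round(np.percentile(C[k][:,2],[10,50,90])) if k.sum() else 0)
E
```

```text
ee_pos: [556.4, 70.4, 95.1]
wrist_force: [-4.1, -0.1, 14.0]
finger_force: 7.1
ee_pos: [556.5, 70.4, 94.9]
wrist_force: [-6.5, -1.0, 20.8]
finger_force: 10.6
ee_pos: [532.0, -46.1, 331.7]
t 15.88 case xyz [ 85.3  -5.  331.7] tool y yaw 78.5 F [ 0.9  0.1 -0.2] gap 0.0
-75 [67. 89. 95.]
-60 [66. 94. 96.]
-45 [93. 95. 97.]
-30 [94. 95. 98.]
-15 [93. 95. 97.]
0 [93. 95. 97.]
15 [93. 96. 97.]
30 [93. 95. 97.]
45 [93. 95. 98.]
60 [92. 94. 96.]
75 [93. 95. 97.]
```

View pics/s4.png

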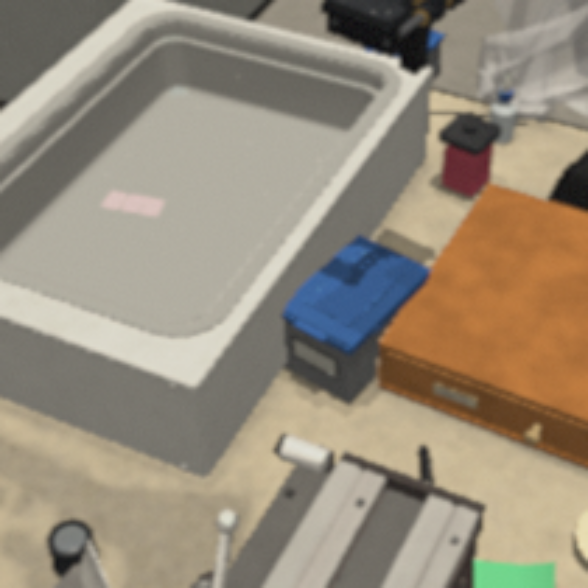

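The picture shows the cover shut and flat, 95 mm high along its length (crop (355,290)). The jar (470,155), bottle (505,115) and loupe (70,540) are still standing. The arm is clear.

```bash
python3 -c "from cell import env; print(env.finish_job())"
```

```text
the job is handed in; nothing more can be done
None
```

The job is handed in: the flap is fully down (top at 82 mm), the cover is fully shut over it (top at 95 mm), and the jar, bottle and loupe are still standing where they were, at about 16 s of the 51 s allowed.

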